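# Put the microscope objectives away in the caddy

## Robot

A 6-joint arm with a two-finger parallel gripper is mounted at the origin on the work surface. World frame = base frame: x ahead of the robot, y to its left, z up, the work surface at z = 0. Lengths are in m, angles in rad, forces in N, time in s.
With the tool pointing down it reaches from about 0.375 to 0.9 m from the base axis. Payload 3.1 kg.
Tool frame: the origin (TCP) lies at the centre of the arm's flange, where the gripper is bolted on; the fingertips stand 173 mm ahead of it and the grasp point (between the pads) lies 155 mm ahead of it; z points along the fingers, x is the direction in which the jaws open and shut, and the axes are right-handed (so a half turn about z gives the same grasp; the last joint's range is limited). The gripper opens to 85 mm and grips with 20 to 120 N. Pads are 22 mm wide; open, the fingers measure 114 mm over their backs; the gripper's body (76 mm by 85 mm) begins 54 mm behind the grasp point. The pads swing forward as they close: fully open they stand 13 mm farther back than shut.
Start: joints at [1.026, 0.527, 1.433, -0, 1.181, -0.178], TCP at [0.224, 0.584, 0.405] pointing down, gripper open.
Joint ranges: [-3.08, 3.08], [-0.75, 2.2], [0.22, 2.44], [-1.43, 4.57], [0, 2.65], [-2.85, 2.85]. Speed limits (rad/s): [2.79, 2.79, 3.14, 3.14, 3.14, 3.14].

## Interface

Orientations are given as a unit quaternion [x, y, z, w].
In Python, from station import manip gives the robot as it stands.
- The arm moves only by the shell command python3 -m jog 'ROWS' [OPENING] [FORCE]. ROWS is JSON, a list that holds one entry, the list of rows, each a list of 4 numbers: the shift along the world's x, y, z in mm, then the turn about the world's z in degrees. A call has exactly 8 rows; each row shifts and turns the commanded pose from where the row before left it; what a row does not reach is not made up. A row lasts 1/8 s, in which the tool goes at most 62.5 mm and 10.7 degrees, less where a joint would pass 70% of its speed; a pose out of reach is approached as far as the arm can. A call is refused whole if a number of a shift passes 62.5 or a number of a turn 10.7, either way. A call with a gripper value outside its range is refused whole. OPENING is the opening in per cent of the stroke, from 0 (shut) to 100 (fully open), set as the call begins (- or left out, the last holds). The fingers move at their own pace and stop on an object; FORCE is the grip in N (left out, the last holds). Time passes only in rows, so rows that do not move let the fingers close, or fill a call up. It gives the time, the measured TCP pose, the force and the opening at its end, in the units of the state.
- manip.sense(): the state, without advancing time (a new reading comes with each control period).
- manip.snapshot(name): name is "scene" or "top"; returns the picture (384x512x3 uint8, red, green, blue); there is no depth.
- manip.camera_info(name): a dict with "fx", "fy", "cx", "cy" (pixels), "R" (3x3) and "t" (3): a world point X has camera coordinates R X + t. Camera axes: x right, y down, z forward; pixel columns grow to the right and rows downward; lengths in m; the calibration is good to about 2 mm. A picture is of the moment at which its call begins. camera_info takes no time and is no camera call.
- manip.sign_off(): hands the job in, once; it reports no verdict.
The state is a dict: "t": time; "q": joint angles; "qd": joint speeds; "tau": joint torques, N m; "tcp_pos": TCP position; "tool_rot": TCP orientation; "force": force on the tool from outside, world axes, zero at the start; "ft_torque": the same for the moment, N m; "finger_gap": opening from 0.0 (shut) to 1.0 (fully open).
Only numpy, scipy, OpenCV 4.12 (cv2) and the standard library are available. Lean on these libraries where they do the work, as an engineer would, in place of code of your own. Each camera call takes 0.05 s, during which the arm holds its last target. There are 200 camera calls.

## Task

Put the four loose microscope objectives with a red, yellow, blue and white shoulder away in the black caddy, each standing upright on the floor of the cup of its own colour, and set each one down gently, without dropping it or knocking it over. Leave the look-alikes, the green objective and the black-topped eyepiece, standing where they are.

Things in the scene. Friction and masses are not known exactly. Their poses are not given: they have to be found in the camera images.
- objective_red: microscope objective with a red shoulder: upright dark steel barrel 32 mm in diameter from its foot to 40 mm up (grip here), red shoulder from 40 to 51 mm, tapering inwards above 44 mm, small bright nose 11 mm wide up to 56 mm; about 75 to 155 g, stands loose on the desk, other small things 90 mm or more away except flat 8 mm high grey dust caps, which lie nearer. Origin: centre of its flat underside; z up its axis, round about it
- objective_yellow: microscope objective with a yellow shoulder: upright dark steel barrel 32 mm in diameter from its foot to 40 mm up (grip here), yellow shoulder from 40 to 51 mm, tapering inwards above 44 mm, small bright nose 11 mm wide up to 56 mm; about 75 to 155 g, stands loose on the desk, other small things 90 mm or more away except flat 8 mm high grey dust caps, which lie nearer. Origin: centre of its flat underside; z up its axis, round about it
- objective_blue: microscope objective with a blue shoulder: upright dark steel barrel 32 mm in diameter from its foot to 40 mm up (grip here), blue shoulder from 40 to 51 mm, tapering inwards above 44 mm, small bright nose 11 mm wide up to 56 mm; about 75 to 155 g, stands loose on the desk, other small things 90 mm or more away except flat 8 mm high grey dust caps, which lie nearer. Origin: centre of its flat underside; z up its axis, round about it
- objective_white: microscope objective with a white shoulder: upright dark steel barrel 32 mm in diameter from its foot to 40 mm up (grip here), white shoulder from 40 to 51 mm, tapering inwards above 44 mm, small bright nose 11 mm wide up to 56 mm; about 75 to 155 g, stands loose on the desk, other small things 90 mm or more away except flat 8 mm high grey dust caps, which lie nearer. Origin: centre of its flat underside; z up its axis, round about it
- objective_green: look-alike that stays: objective of the same shape and size but with a green shoulder; there is no green cup. Origin: centre of its underside; z up its axis
- eyepiece: look-alike that stays: eyepiece, dark steel barrel 32 mm in diameter up to 36 mm, above it a black head 37 mm wide up to 56 mm, no colour. Origin: centre of its underside; z up its axis
- cup_red: red round open cup fixed in the black caddy: outer diameter 56 mm, inner 50 mm, 15 mm high, its inner floor 5 mm above its underside (the underside is about 6 mm above the desk). The four cups make a square with centres 74 mm apart, in any colour order, and square with the caddy (168 mm square plus small side grips, rim 18 mm above the desk, turned up to 0.5 rad, does not move). Origin: centre of its underside; z up, x and y along the caddy's sides
- cup_yellow: yellow round open cup fixed in the black caddy: outer diameter 56 mm, inner 50 mm, 15 mm high, its inner floor 5 mm above its underside (the underside is about 6 mm above the desk). The four cups make a square with centres 74 mm apart, in any colour order, and square with the caddy (168 mm square plus small side grips, rim 18 mm above the desk, turned up to 0.5 rad, does not move). Origin: centre of its underside; z up, x and y along the caddy's sides
- cup_blue: blue round open cup fixed in the black caddy: outer diameter 56 mm, inner 50 mm, 15 mm high, its inner floor 5 mm above its underside (the underside is about 6 mm above the desk). The four cups make a square with centres 74 mm apart, in any colour order, and square with the caddy (168 mm square plus small side grips, rim 18 mm above the desk, turned up to 0.5 rad, does not move). Origin: centre of its underside; z up, x and y along the caddy's sides
- cup_white: white round open cup fixed in the black caddy: outer diameter 56 mm, inner 50 mm, 15 mm high, its inner floor 5 mm above its underside (the underside is about 6 mm above the desk). The four cups make a square with centres 74 mm apart, in any colour order, and square with the caddy (168 mm square plus small side grips, rim 18 mm above the desk, turned up to 0.5 rad, does not move). Origin: centre of its underside; z up, x and y along the caddy's sides

How it is judged:
By the outcome, as a careful person would: the job done as asked, in the order asked, and still so for the second after the job is handed in, with the robot touching nothing.
It also fails if it takes over 96 s, if anything falls off the work surface, if the arm or the gripper's body presses on something with over 40 N, if the wrist force passes 120 N, or if a joint passes its speed limit or range.

## Working session

There is one attempt and no reset: what is moved stays moved. The work goes in short steps, Python scripts to look and compute and a shell command to move; the robot and the scene stay as the last step left them, time stands still between calls to the robot, and variables do not carry over. Pictures are saved under pics/ and viewed, about 12 in all and at most 16, crops included, and the job is handed in when it is done.

```bash
ls; mkdir -p pics
python3 - <<'E'
from station import manip
import cv2,numpy as np
for n in("scene","top"):
    im=manip.snapshot(n);cv2.imwrite(f"pics/{n}0.png",im[:,:,::-1])
    c=manip.camera_info(n);print(n,{k:np.round(v,4).tolist() for k,v in c.items()})
print(manip.sense())
E
```

```text
pics
scene {'fx': 409.7916, 'fy': 409.7916, 'cx': 252.1265, 'cy': 192.4842, 'R': [[-0.8939, 0.4478, -0.0196], [0.3495, 0.6688, -0.6562], [-0.2807, -0.5934, -0.7544]], 't': [0.4793, -0.1323, 1.1858]}
top {'fx': 388.2405, 'fy': 388.2405, 'cx': 254.1328, 'cy': 191.7944, 'R': [[0.0096, -0.9994, 0.0319], [-0.9953, -0.0126, -0.0965], [0.0968, -0.0308, -0.9948]], 't': [-0.0276, 0.546, 0.8869]}
{'t': 0.1, 'q': array([ 1.02652035e+00,  5.28388480e-01,  1.43378365e+00,  1.38072771e-06,
        1.18142145e+00, -1.78496383e-01]), 'qd': array([-0.00153395, -0.00340255, -0.00464436, -0.00238271,  0.0008463 ,
       -0.00101788]), 'tau': array([ 5.16268374e-04, -4.43307817e+01, -1.78586698e+01, -2.23919965e-04,
        3.82731188e-03,  1.34180784e-06]), 'tcp_pos': array([0.22335382, 0.58339238, 0.40381874]), 'tool_rot': array([ 8.23916426e-01,  5.66710439e-01, -9.12126541e-04,  4.11027348e-04]), 'force': array([-0.17379479,  0.35740458,  0.0297887 ]), 'ft_torque': array([-0.06991035,  0.04816401,  0.01635959]), 'finger_gap': 0.9986175819856883}
```

View pics/top0.png

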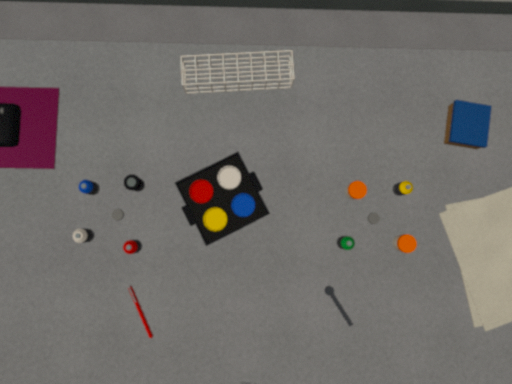

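View pics/scene0.png

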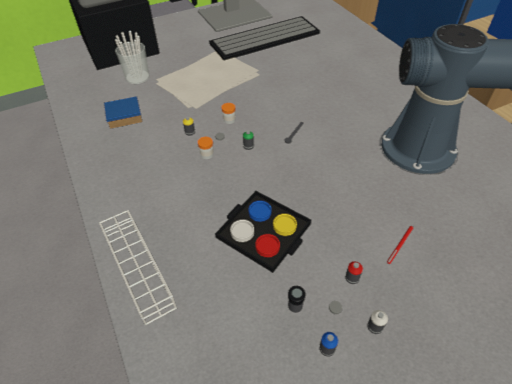

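The top view shows red at (130,247), white (80,236), blue (87,187), yellow (405,187), green (347,243) and the eyepiece (132,183). The cups are red (201,191), white (229,177), blue (243,205) and yellow (215,219). The scene view agrees.

```bash
cat > h.py <<'E'
from station import manip
import cv2,numpy as np
def ray(n,uv):
    c=manip.camera_info(n);R=np.array(c["R"]);t=np.array(c["t"])
    d=R.T@np.array([(uv[0]-c["cx"])/c["fx"],(uv[1]-c["cy"])/c["fy"],1.])
    return -R.T@t,d/np.linalg.norm(d)
def plane(n,uv,z):
    o,d=ray(n,uv);return o+d*(z-o[2])/d[2]
def tri(a,b):
    (o1,d1),(o2,d2)=ray("top",a),ray("scene",b)
    s=np.linalg.lstsq(np.c_[d1,-d2],o2-o1,rcond=None)[0]
    p,q=o1+s[0]*d1,o2+s[1]*d2
    return (p+q)/2,np.linalg.norm(p-q)
def mask(im,col):
    h,s,v=[x.astype(int) for x in cv2.split(cv2.cvtColor(im,cv2.COLOR_RGB2HSV))]
    if col=="white": m=(s<70)&(v>135)
    else:
        lo,hi={"red":(-8,6),"yellow":(20,34),"blue":(105,130),"green":(45,90)}[col]
        hh=np.where(h>170,h-180,h); m=(hh>=lo)&(hh<=hi)&(s>130)&(v>50)
    return m.astype(np.uint8)
def blob(im,col,near,r=30):
    n,l,st,ce=cv2.connectedComponentsWithStats(mask(im,col))
    ok=[i for i in range(1,n) if np.hypot(*(ce[i]-near))<r and st[i,4]>12]
    if not ok: return None
    i=max(ok,key=lambda i:st[i,4]);x,y,w,hh,a=st[i]
    return ce[i],(x+(w-1)/2,y+(hh-1)/2),(w,hh,a)
E
python3 - <<'E'
from h import *
np.set_printoptions(precision=4,suppress=True)
T=cv2.imread("pics/top0.png")[:,:,::-1].copy();S=cv2.imread("pics/scene0.png")[:,:,::-1].copy()
O={"red":((130,247),(354,268)),"white":((80,236),(379,317)),"blue":((87,187),(329,339)),"yellow":((405,187),(188,122)),"green":((347,243),(248,135))}
C={"red":((201,191),(267,246)),"white":((229,177),(242,231)),"blue":((243,205),(260,211)),"yellow":((215,219),(285,225))}
for c,(a,b) in O.items():
    A,B=blob(T,c,a,10),blob(S,c,b,10)
    print(c,A[0],A[2],B[0],B[2],"tri",*tri(A[0],B[0]),"p.047",plane("top",A[0],.047)[:2],plane("scene",B[0],.047)[:2])
P={}
for c,(a,b) in C.items():
    A,B=blob(T,c,a,12),blob(S,c,b,12)
    P[c]=plane("top",A[1],.019)[:2]
    print("cup",c,A[1],A[2],"tri",*tri(A[1],B[1]),P[c],plane("scene",B[1],.019)[:2])
for a,b in(("red","white"),("white","blue"),("blue","yellow"),("yellow","red")):
    d=P[b]-P[a];print(a,b,np.hypot(*d),np.degrees(np.arctan2(d[1],d[0])))
E
```

```text
red [130.4748 246.6187] (np.int32(15), np.int32(14), np.int32(139)) [354.7077 268.7231] (np.int32(15), np.int32(13), np.int32(130)) tri [0.4164 0.2599 0.0327] 0.0001016541833637062 p.047 [0.417 0.256] [0.4235 0.2657]
white [ 77.5965 235.6842] (np.int32(12), np.int32(14), np.int32(114)) [384.1685 317.1209] (np.int32(32), np.int32(18), np.int32(273)) tri [0.4378 0.378  0.0433] 0.006255248812048744 p.047 [0.4403 0.3745] [0.4367 0.3805]
blue [ 86.25  186.475] (np.int32(14), np.int32(13), np.int32(120)) [328.9943 340.92  ] (np.int32(16), np.int32(17), np.int32(175)) tri [0.5535 0.3669 0.0316] 0.000522156856432357 p.047 [0.5516 0.3609] [0.5587 0.3709]
yellow [404.7887 187.1972] (np.int32(15), np.int32(13), np.int32(142)) [187.7069 121.5862] (np.int32(10), np.int32(8), np.int32(58)) tri [ 0.5613 -0.3777  0.0353] 0.0008743114073162739 p.047 [ 0.5595 -0.3725] [ 0.5653 -0.3638]
green [346.243 242.514] (np.int32(14), np.int32(12), np.int32(107)) [247.6531 135.6531] (np.int32(10), np.int32(6), np.int32(49)) tri [ 0.4305 -0.2365  0.0356] 0.0013753742052746809 p.047 [ 0.4303 -0.233 ] [ 0.4366 -0.2
[... 200 characters left out ...]
29.0), np.float64(177.0)) (np.int32(23), np.int32(23), np.int32(413)) tri [0.583  0.0388 0.008 ] 0.00023050173340023904 [0.5816 0.0383] [0.586  0.0462]
cup blue (np.float64(242.5), np.float64(204.5)) (np.int32(26), np.int32(26), np.int32(507)) tri [0.5174 0.0052 0.0102] 0.0007740768476049383 [0.5165 0.0054] [0.5209 0.0113]
cup yellow (np.float64(214.5), np.float64(219.0)) (np.int32(26), np.int32(27), np.int32(542)) tri [0.4824 0.0712 0.0085] 0.0012455773198178693 [0.4816 0.0708] [0.4872 0.0774]
red white 0.07451982722661585 -63.61557746557329
white blue 0.07294759892966081 -153.19184827020132
blue yellow 0.07407753494142934 118.10011312128626
yellow red 0.07517033623176998 27.158075237054735
```

Run:
```python
import cv2
im=cv2.imread("pics/top0.png")
a=cv2.resize(im[160:270,60:170],(400,400),interpolation=cv2.INTER_NEAREST)
b=cv2.resize(im[150:260,330:440],(400,400),interpolation=cv2.INTER_NEAREST)
cv2.imwrite("pics/crop0.png",cv2.hconcat([a,b]))
```

```text
(no output)
```

View pics/crop0.png

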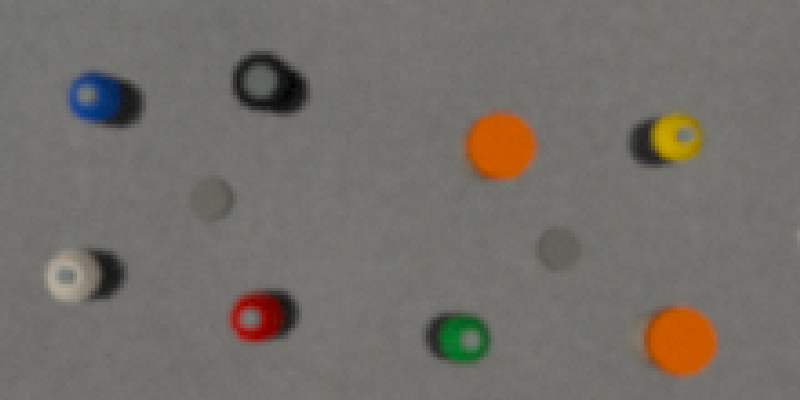

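Run:
```python
from h import *
np.set_printoptions(precision=4,suppress=True)
im=cv2.imread("pics/top0.png")[:,:,::-1].copy()
R={"red":(128.8,247.5),"white":(78.2,235.4),"blue":(83.7,186.1),"yellow":(408.1,187.1)}
for c,p in R.items():
    x,y=[int(round(v)) for v in p]
    w=im[y-4:y+5,x-4:x+5].astype(float)
    # nose: greyish pixels inside the coloured blob
    k=w.max(2)-w.min(2); wt=np.clip(110-k,0,None)*(w.mean(2)>90) if c!="white" else np.clip(150-w.mean(2),0,None)*(w.mean(2)>80)
    wt*=np.hypot(*np.mgrid[-4:5,-4:5])<3.2
    g=np.mgrid[-4:5,-4:5]; u=x+(g[1]*wt).sum()/wt.sum(); v=y+(g[0]*wt).sum()/wt.sum()
    print(c,u,v,"nose",plane("top",(u,v),.056)[:2]*1000)
```

```text
red 128.24364538127713 247.07563546187228 nose [416.3516 258.3015]
white 77.91322033898305 235.32881355932204 nose [441.3022 370.084 ]
blue 83.1886195995785 185.62065331928346 nose [552.509  364.2461]
yellow 407.9530346820809 186.48049132947978 nose [ 560.2756 -376.0692]
```

```bash
python3 -m jog '[[[12,-20,0,1],[24,-40,-10,1],[24,-40,-20,1],[24,-40,-20,0],[24,-40,-20,0],[24,-40,-20,0],[24,-40,-20,0],[12,-22,-10,0]]]' 100 40
python3 -m jog '[[[12,-22,-15,0],[12,-21,-15,0],[0,0,0,0],[0,0,0,0],[0,0,0,0],[0,0,0,0],[0,0,0,0],[0,0,0,0]]]'
python3 - <<'E'
from h import *
im=[cv2.resize(manip.snapshot("top")[180:300,70:220,::-1],(400,320)),cv2.resize(manip.snapshot("scene")[170:330,270:470,::-1],(400,320))]
cv2.imwrite("pics/a1.png",cv2.hconcat(im))
E
```

```text
t: 1.1
tcp_pos: [0.3923, 0.2997, 0.2835]
tool_rot: [0.809, 0.587, -0.001, -0.0]
force: [0.1, -0.4, -0.4]
finger_gap: 1.001
t: 2.1
tcp_pos: [0.4154, 0.2588, 0.2549]
tool_rot: [0.809, 0.588, 0.0, 0.0]
force: [-0.2, 0.7, -0.6]
finger_gap: 0.999
```

View pics/a1.png

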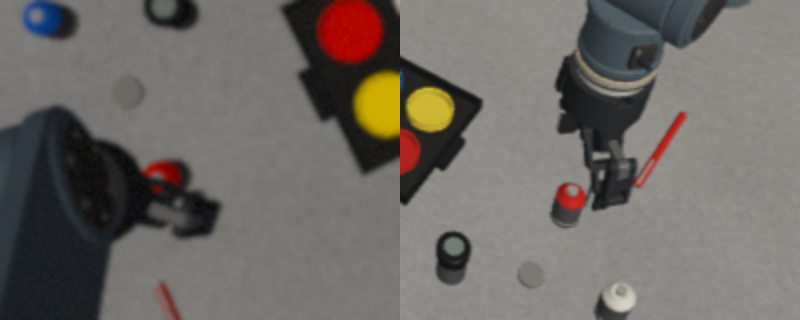

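The gripper is above red with the jaws on both sides of it and clear of it. I'll go down and grip.

```bash
python3 -m jog '[[[0,0,-8,0],[0,0,-12,0],[0,0,-12,0],[0,0,-12,0],[0,0,-12,0],[0,0,-8,0],[0,0,-4,0],[0,0,-2,0]]]'
python3 -m jog '[[[0,0,0,0],[0,0,0,0],[0,0,0,0],[0,0,0,0],[0,0,0,0],[0,0,0,0],[0,0,0,0],[0,0,0,0]]]' 0 40
python3 - <<'E'
from h import *
im=[cv2.resize(manip.snapshot("top")[180:300,70:220,::-1],(400,320)),cv2.resize(manip.snapshot("scene")[170:330,270:470,::-1],(400,320))]
cv2.imwrite("pics/a2.png",cv2.hconcat(im))
print(manip.sense()["tcp_pos"],manip.sense()["finger_gap"])
E
```

```text
t: 3.2
tcp_pos: [0.4156, 0.2587, 0.1845]
tool_rot: [0.809, 0.588, 0.0, 0.0]
force: [-0.5, -0.5, -0.0]
finger_gap: 0.996
t: 4.2
tcp_pos: [0.4158, 0.2588, 0.1852]
tool_rot: [0.809, 0.588, 0.001, 0.0]
force: [-0.3, 1.3, 5.5]
finger_gap: 0.363
[0.41577678 0.25881335 0.18521674] 0.3616425912037942
```

View pics/a2.png

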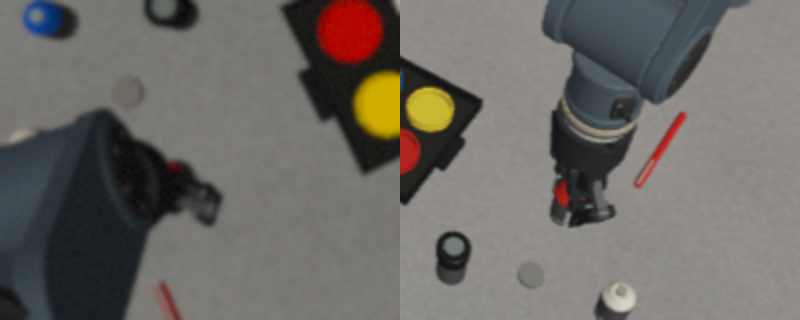

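Run:
```python
from h import *
im=[cv2.resize(manip.snapshot("top")[220:280,100:160,::-1],(400,400)),cv2.resize(manip.snapshot("scene")[235:295,330:390,::-1],(400,400))]
im=cv2.convertScaleAbs(cv2.hconcat(im),alpha=2.0)
cv2.imwrite("pics/a3.png",im)
c=manip.camera_info("scene");R=np.array(c["R"])
for p in([.416,.259,.03],[.416,.259,.012],[.416,.259,.05],[.423,.283,.02],[.409,.235,.02]):
    q=R@np.array(p)+c["t"];print(p,c["fx"]*q[0]/q[2]+c["cx"],c["fy"]*q[1]/q[2]+c["cy"])
```

```text
[0.416, 0.259, 0.03] 354.4069910302313 268.9638016867429
[0.416, 0.259, 0.012] 353.0343005081704 273.15821780675765
[0.416, 0.259, 0.05] 355.98202049664445 264.15111530386974
[0.423, 0.283, 0.02] 357.5815438586182 281.32919574499005
[0.409, 0.235, 0.02] 349.83642810478716 261.6444716820811
```

View pics/a3.png

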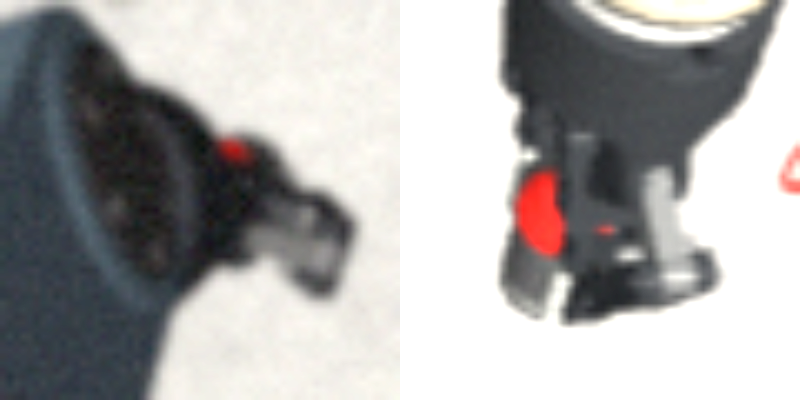

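Scene: the red shoulder is visible at about (350,268) next to the near finger. Its barrel spans about 345 to 359 columns, close to the predicted centre of 354. Gap is 31 mm, so it is gripped. I'll lift and carry it over the red cup.

```bash
python3 -m jog '[[[0,0,4,0],[0,0,8,0],[0,0,12,0],[0,0,12,0],[0,0,12,0],[0,0,12,0],[0,0,8,0],[0,0,4,0]]]'
python3 -m jog '[[[8,-9,0,0],[20,-23,0,0],[25,-29,0,0],[25,-29,0,0],[25,-29,0,0],[20,-23,0,0],[8,-9,0,0],[2,-2,0,0]]]'
python3 -m jog '[[[0,0,-8,0],[0,0,-8,0],[0,0,-8,0],[0,0,-8,0],[0,0,-5,0],[0,0,0,0],[0,0,0,0],[0,0,0,0]]]'
python3 - <<'E'
from h import *
np.set_printoptions(precision=4,suppress=True)
s=manip.sense();print(s["tcp_pos"],s["finger_gap"])
T,S=manip.snapshot("top"),manip.snapshot("scene")
im=[cv2.resize(T[150:230,160:260,::-1],(400,320)),cv2.resize(S[180:280,200:325,::-1],(400,320))]
cv2.imwrite("pics/b1.png",cv2.convertScaleAbs(cv2.hconcat(im),alpha=1.7))
c=manip.camera_info("scene");R=np.array(c["R"])
for p in(s["tcp_pos"]-[0,0,.155+.03-.048],s["tcp_pos"]-[0,0,.185]):
    q=R@np.array(p)+c["t"];print(p,c["fx"]*q[0]/q[2]+c["cx"],c["fy"]*q[1]/q[2]+c["cy"])
E
```

```text
t: 5.4
tcp_pos: [0.4156, 0.2586, 0.2574]
tool_rot: [0.809, 0.588, 0.0, 0.0]
force: [0.3, 0.7, -1.2]
finger_gap: 0.361
t: 6.4
tcp_pos: [0.5485, 0.105, 0.2562]
tool_rot: [0.809, 0.588, -0.0, -0.0]
force: [0.2, 0.6, -0.5]
finger_gap: 0.364
t: 7.4
tcp_pos: [0.5487, 0.1056, 0.22]
tool_rot: [0.809, 0.588, 0.0, 0.0]
force: [0.5, -0.3, -1.0]
finger_gap: 0.363
[0.5487 0.1056 0.22  ] 0.36304630802443383
[0.5487 0.1056 0.083 ] 267.71337956399424 226.65586916494152
[0.5487 0.1056 0.035 ] 267.52417923430147 239.03367083970815
```

View pics/b1.png

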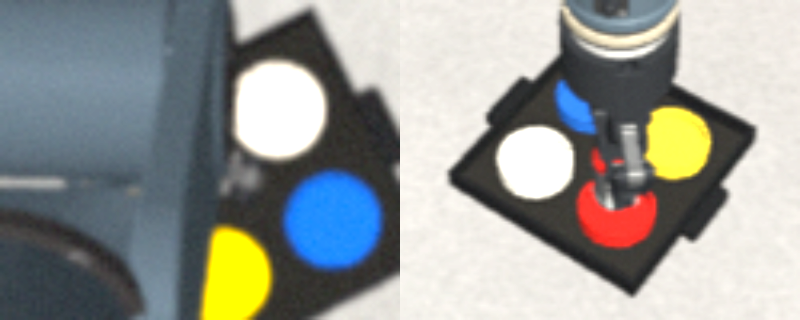

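Run:
```python
from h import *
S=manip.snapshot("scene")
cv2.imwrite("pics/b2.png",cv2.convertScaleAbs(cv2.resize(S[205:265,237:297,::-1],(600,600),interpolation=cv2.INTER_CUBIC),alpha=2.2))
```

```text
(no output)
```

View pics/b2.png

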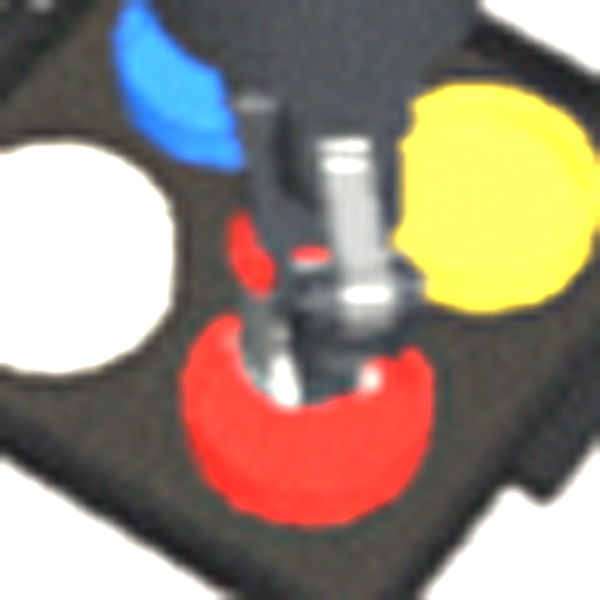

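Cup centre is column 267.1. The held barrel's foot is centred at about 267.5, with its height within 1 px of the prediction. I'll lower it.

```bash
python3 -m jog '[[[0,0,-5,0],[0,0,-6,0],[0,0,-5,0],[0,0,-3,0],[0,0,-2,0],[0,0,-1,0],[0,0,-1,0],[0,0,0,0]]]'
python3 -m jog '[[[0,0,-0.5,0],[0,0,0,0],[0,0,-0.5,0],[0,0,0,0],[0,0,0,0],[0,0,0,0],[0,0,0,0],[0,0,0,0]]]'
```

```text
t: 8.55
tcp_pos: [0.5485, 0.1056, 0.1968]
tool_rot: [0.809, 0.588, 0.0, 0.0]
force: [0.2, 0.4, -0.6]
finger_gap: 0.365
t: 9.55
tcp_pos: [0.5486, 0.1056, 0.1962]
tool_rot: [0.809, 0.588, 0.0, 0.0]
force: [-0.5, -0.2, 5.4]
finger_gap: 0.361
```

Contact at 5 N, so I'll release and lift.

```bash
python3 -m jog '[[[0,0,0,0],[0,0,0,0],[0,0,0,0],[0,0,0,0],[0,0,2,0],[0,0,4,0],[0,0,8,0],[0,0,12,0]]]' 65
python3 -m jog '[[[0,0,12,0],[0,0,12,0],[0,0,12,0],[0,0,0,0],[-20,50,0,0],[-20,50,0,0],[-20,50,0,0],[-20,50,0,0]]]' 100
python3 - <<'E'
from h import *
T,S=manip.snapshot("top"),manip.snapshot("scene")
im=[cv2.resize(T[150:250,160:285,::-1],(400,320)),cv2.resize(S[180:280,200:325,::-1],(400,320))]
cv2.imwrite("pics/b3.png",cv2.convertScaleAbs(cv2.hconcat(im),alpha=1.7))
E
```

```text
t: 10.55
tcp_pos: [0.5484, 0.1057, 0.2223]
tool_rot: [0.809, 0.588, -0.0, -0.0]
force: [0.0, -0.3, -1.0]
finger_gap: 0.651
t: 11.55
tcp_pos: [0.4677, 0.307, 0.2573]
tool_rot: [0.809, 0.588, -0.0, -0.0]
force: [0.6, 0.5, -0.1]
finger_gap: 1.0
```

View pics/b3.png

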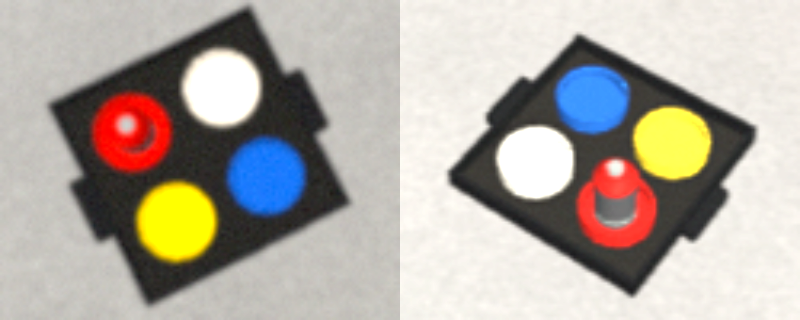

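Red stands upright in its cup. White is next.

```bash
python3 -m jog '[[[-6,14,0,0],[-9,22,0,0],[-8,20,0,0],[-4,8,0,0],[0,0,-4,0],[0,0,-10,0],[0,0,-12,0],[0,0,-12,0]]]'
python3 -m jog '[[[0,0,-12,0],[0,0,-10,0],[0,0,-7,0],[0,0,-4,0],[0,0,-1,0],[0,0,0,0],[0,0,0,0],[0,0,0,0]]]'
python3 -m jog '[[[0,0,0,0],[0,0,0,0],[0,0,0,0],[0,0,0,0],[0,0,0,0],[0,0,0,0],[0,0,0,0],[0,0,0,0]]]' 0 40
```

```text
t: 12.65
tcp_pos: [0.4416, 0.3691, 0.2185]
tool_rot: [0.809, 0.588, -0.0, -0.0]
force: [0.3, -0.6, -0.2]
finger_gap: 1.0
t: 13.65
tcp_pos: [0.4416, 0.3697, 0.186]
tool_rot: [0.809, 0.588, 0.0, 0.0]
force: [-0.4, 0.3, -0.7]
finger_gap: 0.996
t: 14.65
tcp_pos: [0.4419, 0.3699, 0.1861]
tool_rot: [0.809, 0.588, 0.001, 0.0]
force: [1.2, 2.5, 5.3]
finger_gap: 0.362
```

```bash
python3 -m jog '[[[0,0,5,0],[0,0,14,0],[0,0,20,0],[0,0,20,0],[0,0,20,0],[0,0,18,0],[0,0,12,0],[0,0,5,0]]]'
python3 -m jog '[[[8,-18,0,0],[16,-38,0,0],[20,-48,0,0],[20,-48,0,0],[20,-48,0,0],[20,-48,0,0],[18,-42,0,0],[10,-24,0,0]]]'
python3 -m jog '[[[6,-13,0,0],[2,-4,0,0],[0,0,-10,0],[0,0,-15,0],[0,0,-15,0],[0,0,-15,0],[0,0,-15,0],[0,0,-10,0]]]'
python3 -m jog '[[[0,0,-8,0],[0,0,-6,0],[0,0,-4,0],[0,0,-2,0],[0,0,0,0],[0,0,0,0],[0,0,0,0],[0,0,0,0]]]'
```

```text
t: 15.65
tcp_pos: [0.4414, 0.3695, 0.3005]
tool_rot: [0.809, 0.588, 0.0, 0.0]
force: [0.1, 0.3, -2.4]
finger_gap: 0.361
t: 16.65
tcp_pos: [0.5741, 0.0519, 0.2988]
tool_rot: [0.81, 0.587, -0.001, -0.0]
force: [1.0, 0.6, -0.9]
finger_gap: 0.365
t: 17.65
tcp_pos: [0.5813, 0.0387, 0.2184]
tool_rot: [0.809, 0.588, -0.0, -0.0]
force: [-0.2, 0.5, -1.2]
finger_gap: 0.362
t: 18.65
tcp_pos: [0.5816, 0.0386, 0.1999]
tool_rot: [0.809, 0.588, 0.0, 0.0]
force: [0.2, 0.1, -1.7]
finger_gap: 0.358
```

```bash
python3 -m jog '[[[0,0,-1,0],[0,0,-1,0],[0,0,-0.5,0],[0,0,0,0],[0,0,0,0],[0,0,0,0],[0,0,0,0],[0,0,0,0]]]'
python3 -m jog '[[[0,0,-0.5,0],[0,0,0,0],[0,0,0,0],[0,0,0,0],[0,0,0,0],[0,0,0,0],[0,0,0,0],[0,0,0,0]]]'
```

```text
t: 19.65
tcp_pos: [0.5815, 0.0387, 0.1972]
tool_rot: [0.809, 0.588, 0.0, -0.0]
force: [1.0, -0.5, 0.3]
finger_gap: 0.366
t: 20.65
tcp_pos: [0.5815, 0.0387, 0.1971]
tool_rot: [0.809, 0.588, 0.0, 0.0]
force: [-1.0, 1.1, 4.9]
finger_gap: 0.363
```

```bash
python3 -m jog '[[[0,0,0,0],[0,0,0,0],[0,0,0,0],[0,0,0,0],[0,0,2,0],[0,0,4,0],[0,0,8,0],[0,0,12,0]]]' 65
python3 -m jog '[[[0,0,14,0],[0,0,20,0],[0,0,20,0],[0,0,15,0],[0,10,5,0],[-3,30,0,0],[-4,45,0,0],[-4,45,0,0]]]' 100
python3 -m jog '[[[-4,45,0,0],[-4,45,0,0],[-4,45,0,0],[-4,35,0,0],[-2,18,0,0],[0,5,-10,0],[0,0,-15,0],[0,0,-15,0]]]'
python3 - <<'E'
from h import *
T,S=manip.snapshot("top"),manip.snapshot("scene")
im=[cv2.resize(T[150:250,160:285,::-1],(400,320)),cv2.resize(S[180:380,200:450,::-1],(400,320))]
cv2.imwrite("pics/c1.png",cv2.convertScaleAbs(cv2.hconcat(im),alpha=1.7))
E
```

```text
t: 21.65
tcp_pos: [0.5815, 0.0386, 0.2233]
tool_rot: [0.809, 0.588, -0.0, -0.0]
force: [-1.0, -0.3, 0.2]
finger_gap: 0.651
t: 22.65
tcp_pos: [0.57, 0.1702, 0.2963]
tool_rot: [0.809, 0.588, -0.0, -0.0]
force: [0.4, 0.0, 0.2]
finger_gap: 1.002
t: 23.65
tcp_pos: [0.5526, 0.3602, 0.2551]
tool_rot: [0.809, 0.587, -0.001, -0.0]
force: [-0.8, -0.0, 0.2]
finger_gap: 1.006
```

View pics/c1.png

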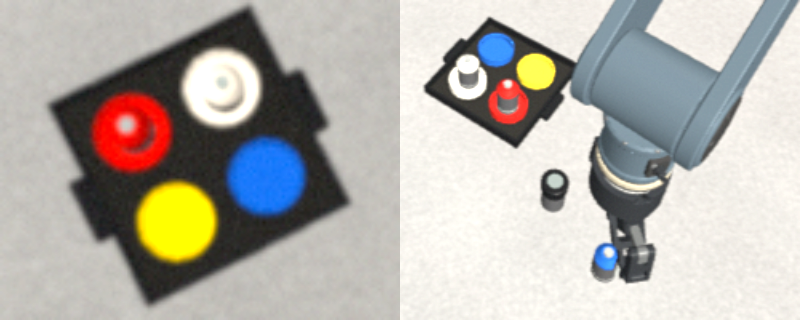

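White stands upright in its cup, and the jaws are over blue. I'll grip it.

```bash
python3 -m jog '[[[0,4,-4,0],[0,0,-10,0],[0,0,-12,0],[0,0,-12,0],[0,0,-12,0],[0,0,-10,0],[0,0,-6,0],[0,0,-2,0]]]'
python3 -m jog '[[[0,0,0,0],[0,0,0,0],[0,0,0,0],[0,0,0,0],[0,0,0,0],[0,0,0,0],[0,0,0,0],[0,0,0,0]]]' 0 40
```

```text
t: 24.75
tcp_pos: [0.5525, 0.3656, 0.1882]
tool_rot: [0.809, 0.588, -0.0, -0.0]
force: [-0.3, 0.4, -0.6]
finger_gap: 1.003
t: 25.75
tcp_pos: [0.5528, 0.3659, 0.1894]
tool_rot: [0.809, 0.588, 0.001, 0.0]
force: [0.9, 1.2, 4.6]
finger_gap: 0.362
```

```bash
python3 -m jog '[[[0,0,5,0],[0,0,14,0],[0,0,20,0],[0,0,20,0],[0,0,20,0],[0,0,18,0],[0,0,12,0],[0,0,5,0]]]'
python3 -m jog '[[[-2,-20,0,0],[-4,-40,0,0],[-5,-48,0,0],[-5,-48,0,0],[-5,-48,0,0],[-5,-48,0,0],[-5,-48,0,0],[-3,-36,0,0]]]'
python3 -m jog '[[[-2,-18,0,0],[0,-6,0,0],[0,0,-10,0],[0,0,-15,0],[0,0,-15,0],[0,0,-15,0],[0,0,-15,0],[0,0,-10,0]]]'
python3 -m jog '[[[0,0,-8,0],[0,0,-4,0],[0,0,-3,0],[0,0,-1,0],[0,0,0,0],[0,0,0,0],[0,0,0,0],[0,0,0,0]]]'
```

```text
t: 26.75
tcp_pos: [0.5526, 0.3657, 0.3038]
tool_rot: [0.809, 0.588, 0.001, 0.0]
force: [-0.4, -0.3, -1.4]
finger_gap: 0.364
t: 27.75
tcp_pos: [0.5171, 0.027, 0.302]
tool_rot: [0.809, 0.587, -0.001, -0.001]
force: [-0.1, -0.0, -1.4]
finger_gap: 0.362
t: 28.75
tcp_pos: [0.5164, 0.0057, 0.2214]
tool_rot: [0.809, 0.588, -0.0, -0.0]
force: [0.4, -0.0, -2.8]
finger_gap: 0.359
t: 29.75
tcp_pos: [0.5166, 0.0056, 0.2068]
tool_rot: [0.809, 0.588, 0.0, 0.0]
force: [0.6, 0.2, -1.1]
finger_gap: 0.365
```

```bash
python3 -m jog '[[[0,0,-2,0],[0,0,-2,0],[0,0,-1,0],[0,0,-1,0],[0,0,0,0],[0,0,0,0],[0,0,0,0],[0,0,0,0]]]'
python3 -m jog '[[[0,0,-0.5,0],[0,0,0,0],[0,0,-0.5,0],[0,0,0,0],[0,0,0,0],[0,0,0,0],[0,0,0,0],[0,0,0,0]]]'
```

```text
t: 30.75
tcp_pos: [0.5165, 0.0057, 0.2008]
tool_rot: [0.809, 0.588, 0.0, 0.0]
force: [0.2, 0.4, -0.4]
finger_gap: 0.359
t: 31.75
tcp_pos: [0.5165, 0.0056, 0.2004]
tool_rot: [0.809, 0.588, 0.0, 0.0]
force: [-1.6, 0.1, 5.9]
finger_gap: 0.365
```

```bash
python3 -m jog '[[[0,0,0,0],[0,0,0,0],[0,0,0,0],[0,0,0,0],[0,0,2,0],[0,0,4,0],[0,0,8,0],[0,0,12,0]]]' 65
python3 -m jog '[[[0,0,14,0],[0,0,20,0],[0,0,20,0],[0,0,16,0],[1,-10,5,0],[4,-30,0,0],[5,-45,0,0],[5,-45,0,0]]]' 100
python3 -m jog '[[[5,-45,0,0],[5,-45,0,0],[5,-45,0,0],[5,-45,0,0],[5,-40,0,0],[3,-25,0,0],[1,-8,0,0],[0,0,0,0]]]'
python3 - <<'E'
from h import *
T,S=manip.snapshot("top"),manip.snapshot("scene")
im=[cv2.resize(T[130:290,220:420,::-1],(400,320)),cv2.resize(S[90:250,150:350,::-1],(400,320))]
cv2.imwrite("pics/d1.png",cv2.convertScaleAbs(cv2.hconcat(im),alpha=1.7))
E
```

```text
t: 32.75
tcp_pos: [0.5165, 0.0057, 0.2263]
tool_rot: [0.809, 0.588, -0.0, -0.0]
force: [0.3, 1.0, 0.2]
finger_gap: 0.65
t: 33.75
tcp_pos: [0.5315, -0.126, 0.3008]
tool_rot: [0.809, 0.588, -0.0, 0.0]
force: [0.5, 0.6, 0.1]
finger_gap: 1.001
t: 34.75
tcp_pos: [0.5601, -0.3774, 0.3003]
tool_rot: [0.809, 0.588, -0.0, -0.001]
force: [-0.4, 0.6, 0.2]
finger_gap: 0.997
```

View pics/d1.png

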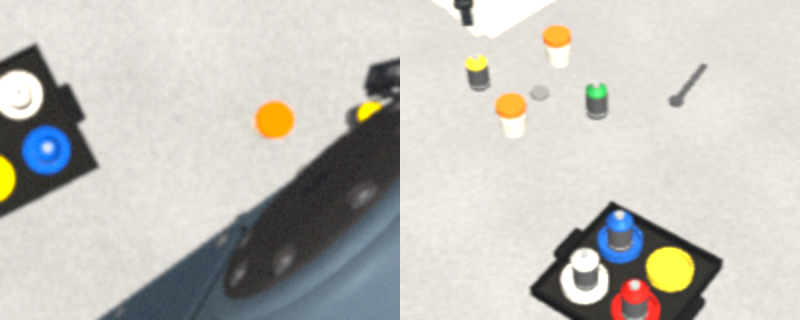

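Blue stands in its cup. Yellow is at scene (188,122), and both bottles are clear of the jaws.

```bash
python3 -m jog '[[[0,1,-6,0],[0,0,-14,0],[0,0,-18,0],[0,0,-18,0],[0,0,-18,0],[0,0,-14,0],[0,0,-10,0],[0,0,-4,0]]]'
python3 -m jog '[[[0,0,-4,0],[0,0,-4,0],[0,0,-3,0],[0,0,-1,0],[0,0,0,0],[0,0,0,0],[0,0,0,0],[0,0,0,0]]]'
python3 -m jog '[[[0,0,0,0],[0,0,0,0],[0,0,0,0],[0,0,0,0],[0,0,0,0],[0,0,0,0],[0,0,0,0],[0,0,0,0]]]' 0 40
```

```text
t: 35.85
tcp_pos: [0.5604, -0.3763, 0.1979]
tool_rot: [0.809, 0.588, -0.0, -0.0]
force: [-0.3, -0.7, 0.2]
finger_gap: 0.998
t: 36.85
tcp_pos: [0.5605, -0.3763, 0.1868]
tool_rot: [0.809, 0.588, 0.0, 0.0]
force: [0.3, 0.4, 0.8]
finger_gap: 0.999
t: 37.85
tcp_pos: [0.5606, -0.3764, 0.1869]
tool_rot: [0.809, 0.588, 0.0, 0.0]
force: [0.7, 0.8, 1.8]
finger_gap: 0.363
```

```bash
python3 -m jog '[[[0,0,5,0],[0,0,14,0],[0,0,20,0],[0,0,20,0],[0,0,20,0],[0,0,18,0],[0,0,12,0],[0,0,5,0]]]'
python3 -m jog '[[[-3,20,0,0],[-6,36,0,0],[-8,48,0,0],[-8,48,0,0],[-8,48,0,0],[-8,48,0,0],[-8,48,0,0],[-8,48,0,0]]]'
python3 -m jog '[[[-8,44,0,0],[-8,38,0,0],[-4,17,0,0],[-1,4,0,0],[0,0,0,0],[0,0,-10,0],[0,0,-15,0],[0,0,-15,0]]]'
python3 -m jog '[[[0,0,-15,0],[0,0,-15,0],[0,0,-12,0],[0,0,-7,0],[0,0,-4,0],[0,0,-2,0],[0,0,0,0],[0,0,0,0]]]'
```

```text
t: 38.85
tcp_pos: [0.5606, -0.3764, 0.3018]
tool_rot: [0.809, 0.588, 0.0, 0.001]
force: [-0.3, -0.5, -1.6]
finger_gap: 0.36
t: 39.85
tcp_pos: [0.503, -0.0309, 0.3004]
tool_rot: [0.809, 0.588, -0.0, -0.0]
force: [1.4, -0.1, -1.2]
finger_gap: 0.359
t: 40.85
tcp_pos: [0.4828, 0.0696, 0.2598]
tool_rot: [0.809, 0.587, -0.0, 0.0]
force: [-0.5, 0.4, -0.7]
finger_gap: 0.359
t: 41.85
tcp_pos: [0.4826, 0.0707, 0.206]
tool_rot: [0.809, 0.588, 0.0, 0.0]
force: [-0.4, 0.2, -1.3]
finger_gap: 0.358
```

Contact should come at about 0.198.

```bash
python3 -m jog '[[[0,0,-2,0],[0,0,-2,0],[0,0,-1.5,0],[0,0,-1,0],[0,0,-0.5,0],[0,0,0,0],[0,0,0,0],[0,0,0,0]]]'
python3 -m jog '[[[0,0,-0.5,0],[0,0,0,0],[0,0,-0.5,0],[0,0,0,0],[0,0,0,0],[0,0,0,0],[0,0,0,0],[0,0,0,0]]]'
```

```text
t: 42.85
tcp_pos: [0.4825, 0.0706, 0.1988]
tool_rot: [0.809, 0.588, 0.0, 0.0]
force: [0.3, -0.3, -0.2]
finger_gap: 0.36
t: 43.85
tcp_pos: [0.4825, 0.0706, 0.1978]
tool_rot: [0.809, 0.588, 0.0, 0.0]
force: [-1.2, 0.3, 4.6]
finger_gap: 0.361
```

```bash
python3 -m jog '[[[0,0,0,0],[0,0,0,0],[0,0,0,0],[0,0,0,0],[0,0,2,0],[0,0,4,0],[0,0,8,0],[0,0,12,0]]]' 65
python3 -m jog '[[[0,0,14,0],[0,0,20,0],[0,0,20,0],[0,0,20,0],[0,0,20,0],[0,0,10,0],[0,10,0,0],[0,30,0,0]]]'
python3 -m jog '[[[0,40,0,0],[0,45,0,0],[0,45,0,0],[0,40,0,0],[0,20,0,0],[0,0,0,0],[0,0,0,0],[0,0,0,0]]]'
python3 - <<'E'
from h import *
T,S=manip.snapshot("top"),manip.snapshot("scene")
im=[cv2.resize(T[140:260,60:210,::-1],(400,320)),cv2.resize(T[150:250,160:285,::-1],(400,320)),cv2.resize(S[180:280,200:325,::-1],(400,320))]
im=[cv2.resize(T[:,:,::-1],(400,300)),cv2.resize(S[:,:,::-1],(400,300)),cv2.resize(T[150:245,165:292,::-1],(400,300)),cv2.resize(S[180:275,200:327,::-1],(400,300))]
cv2.imwrite("pics/e1.png",cv2.convertScaleAbs(cv2.vconcat([cv2.hconcat(im[:2]),cv2.hconcat(im[2:])]),alpha=1.6))
E
```

```text
t: 44.85
tcp_pos: [0.4825, 0.0706, 0.2243]
tool_rot: [0.809, 0.588, -0.0, -0.0]
force: [0.5, -0.4, -0.2]
finger_gap: 0.651
t: 45.85
tcp_pos: [0.4825, 0.1107, 0.3274]
tool_rot: [0.81, 0.587, -0.0, -0.0]
force: [-0.2, 0.9, 0.5]
finger_gap: 0.652
t: 46.85
tcp_pos: [0.4827, 0.2994, 0.3276]
tool_rot: [0.809, 0.587, -0.0, 0.0]
force: [0.7, -1.0, 0.1]
finger_gap: 0.653
```

View pics/e1.png

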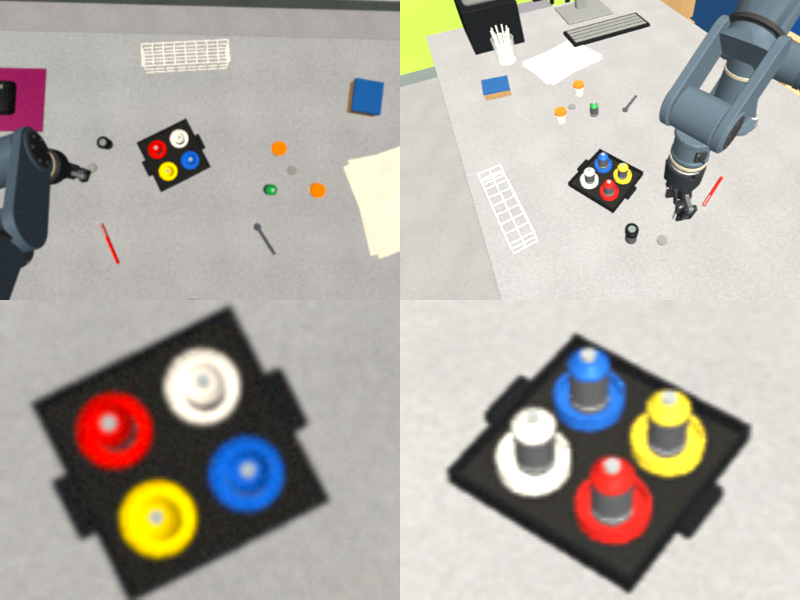

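All four stand upright in their own cups. Green and the eyepiece haven't moved, and the arm is clear.

```bash
python3 -c "
from station import manip
print(manip.sign_off())"
```

```text
the job is handed in; nothing more can be done
None
```

The job is handed in: the red, white, blue and yellow objectives each stand upright in the cup of their own colour. Each one was lowered slowly until a contact force of about 5–6 N showed, then released.

**Last checks:** The final pictures from both cameras showed all four upright in their cups. The green objective and the eyepiece were still standing in place, and the arm was clear of everything. The clock read about 47 s of the 96 s allowed.

**Disagreements:**
- The two cameras differed by up to about 8–12 mm on a plane of assumed height. I put this down to seeing only the near side of each object, and used the top view. The cup spacing from that view came out at 73–75 mm, against the 74 mm given.
- The grip opening read about 31 mm on the 32 mm barrels each time. I took that as pad give.

No check failed.

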